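# Shoot the barrel bolt and drop its handle into the keeper notch

### The arm

A 6-joint arm with a two-finger parallel gripper is mounted at the origin on a cart in front of the work surface, level with it; the furniture and walls round the work are solid. World frame = base frame: x ahead of the robot, y to its left, z up, the work surface at z = 0. Lengths are in m, angles in degrees, forces in N, time in s.
With the tool pointing down it reaches from about 0.35 to 0.875 m from the base axis. Payload 4.2 kg.
Tool frame: the origin (TCP) lies at the very end of the fingers, on their centre line; the grasp point (between the pads) lies 19 mm behind it; z points along the fingers, y is the direction in which the jaws open and shut (so a half turn about z gives the same grasp; the last joint's range is limited). The gripper opens to 87 mm and grips with 3 to 60 N. Pads are 19 mm wide; open, the fingers measure 117 mm over their backs; the gripper's body (75 mm by 190 mm) begins 51 mm behind the grasp point.
Start: joints at [89.072, 22.042, 0.453, 0, -68.411, -14.817], TCP at [0.17, 0.602, 0.223] pointing down, gripper open.
Joint ranges: [-179.83, 179.83], [-69.29, 118.12], [-61.27, 80.66], [-181.25, 117.63], [-171.15, -9.14], [-177.46, 177.46]. Speed limits (degrees/s): [159.86, 159.86, 180, 180, 180, 180].

### API

Orientations are given as a 3x3 rotation matrix whose columns are the frame's x, y, z axes.
In Python, from station import r, imaging gives the robot as it stands. The module is installed in compiled form; this text tells all that it offers.
- The arm moves only by the tool move_arm, never from a script. Its argument "motion" is one flat list of numbers, 7 for each row, row after row: the shift along the tool's x, y, z in units of 40 mm (1.0 is 40 mm), then the turn, a rotation vector about the tool's x, y, z in units of 5 degrees (1.0 is 5 degrees), then the gripper's target within -1 to 1 (shut at 1, half-way at 0, fully open at -1). In form: [dx, dy, dz, wx, wy, wz, gripper, dx, dy, dz, wx, wy, wz, gripper, ...]. A call has 1 to 20 rows; each row is the pose to reach, as a shift and turn from the pose measured when the call began, along the tool's axes at that moment; what a row does not reach only later rows make up. A row lasts 1/12 s, in which the tool goes at most 41.7 mm and 7.16 degrees, less where a joint would pass 70% of its speed; a pose out of reach is approached as far as the arm can. A call with a gripper value outside its range is refused whole. The fingers move at their own pace and stop on an object; the grip force is fixed at half the most. Time passes only in rows, so rows that repeat a pose let the fingers close. It gives the time, the measured TCP pose, the force and the opening at its end, in the units of the state.
- r.sense(): the state, without advancing time (a new reading comes with each control period).
- imaging.capture(name): name is "scene" or "top" or "wrist"; returns the picture (480x640x3 uint8, blue, green, red); there is no depth.
- imaging.camera_params(name): a dict with "intrinsics" (3x3 intrinsics, pixels), "world_from_camera" (4x4, takes a point from camera to world coordinates). Camera axes: x right, y down, z forward; pixel columns grow to the right and rows downward; lengths in m; the calibration is good to about 2 mm. The wrist camera is an equidistant fisheye: a pixel r from the principal point sees the ray r / f radians off the axis. A picture is of the moment at which its call begins: read the wrist's pose just before it. camera_params takes no time and is no camera call; for the wrist camera it gives the pose at the moment of the call.
- r.finish_job(): hands the job in, once; it reports no verdict.
The state is a dict: "time_s": time; "joints": joint angles; "joint_velocities": joint speeds; "effort": joint torques, N m; "tcp_pos": TCP position; "ee_rot": TCP orientation; "wrist_force": force on the tool from outside, world axes, zero at the start; "moment": the same for the moment, N m; "gripper_width": opening from 0.0 (shut) to 1.0 (fully open).
Only numpy, scipy, OpenCV 4.12 (cv2) and the standard library are available. Lean on these libraries where they do the work, as an engineer would, in place of code of your own. Each camera call takes 0.05 s, during which the arm holds its last target.

### The job

Bolt the sample door on the fitting board: slide the barrel bolt across until you feel its nose press on the spring stop in the keeper, then, keeping it there, turn the handle all the way down into the keeper's notch and let go, so that the bolt stays shot. Feel your way and do not force it: the bolt and handle must not be pressed hard on the keeper, and the loose threaded bolt, the nut and the tin standing near should be left where they are.

Things in the scene. Friction and masses are not known exactly. Their poses are not given: they have to be found in the camera images.
- board: Fixed wooden fitting board, 18 mm thick, with a steel barrel bolt on it: door leaf, 4 mm gap, then a post at its +y end. Origin on the bench straight under the bolt's axis; z up. The axis runs along the board's y at x = 0, z = 52 mm. Board spans x -102 to +52, y -135 to +135 mm.
- saddle_top (a point): Top of the front one of two steel saddles that guide the bolt, 66 mm above the board's origin; board y +40 to +56 mm, x -15 to +15 mm. The rear saddle stands 143 mm further towards -y.
- notch_mean (a point): MEAN place of the notch of the keeper, a dark steel bar along the bolt at board x -28 to -20 mm, top 62 mm above the board's origin; board y = +10 mm. Bar, notch and stop are clamped on slotted holes, together up to 14 mm either way along y from this point: unmeasured, to be felt. Notch 13 mm wide, down to 40 mm above the board's origin; elsewhere the handle lands on the bar at about 0.9 rad.
- stop_mean (a point): MEAN place of the face of the spring stop at the keeper's +y end, on the bolt's axis (same offset as the notch). Yields from 5 N, then 0.6 N per mm more, rigid at 9 mm. Pressed in 3.5 mm (7.1 N) the handle faces the notch's centre; play there is 2.5 mm either way. It pushes the bolt back if let go with the handle up; a handle down in the notch is held.
- grip (a point): Centre of the round flat disc (22 mm diameter, 10 mm thick along the bolt's axis) at the end of the bolt's handle, where it is pinched on its two flat faces. It lies 56 mm from the bolt's axis; between them is a flat bar 8 mm thick along the bolt and 12 mm wide. It is at x = -56 mm x sin(turn), y = -50 mm + slide, z = 52 mm + 56 mm x cos(turn) in the board's frame.
- rod: The bolt itself, a plain steel rod 14 mm in diameter and 190 mm long, with the handle on it; it slides along the board's +y and back. Its origin is only a reference point: the board's origin shifted by slide along y.
- slide (a joint): Travel of the bolt in m: it starts at 0 to 0.012 and grows as the bolt moves along the board's +y into the keeper. Rubbing about 2 N.
- turn (a joint): Angle of the handle about the bolt's axis in rad: 0 = straight up, pi/2 = level, pointing to the board's -x, fully down in the notch (its end stop). It starts within 0.2 of upright, and stays where it is left (rubbing about 0.05 N m).
- bolt_1_mid (a point): Mid height of a loose threaded steel bolt standing on its head, 52 mm tall, on the board's near corner towards -y. Bystander.
- nut_big_mid (a point): Mid height of a loose steel nut, 27 mm wide and 12 mm high, on the board's near corner towards +y. Bystander.
- chalk_tin_mid (a point): Mid height of a loose round tin, 50 mm diameter and 29 mm high, on the bench behind the board. Bystander.

How it is judged (in metres and radians):
On the way:
1. the bolt is slid across into the keeper (more than 40 mm) while its handle is still up (less than 0.6 rad from upright) (value of joint slide above 0.04 m and value of joint turn below 0.6 rad), for 0.2 s.
At the end, for the whole second after the job is handed in: The bolt stays shot (slide 41 to 79 mm) with its handle down in the notch (turn more than 1.4 rad), all at rest and let go (value of joint slide between 0.041 and 0.079 m and value of joint turn above 1.4 rad and velocity of joint slide between -0.01 and 0.01 m/s and velocity of joint turn between -0.1 and 0.1 rad/s); the robot touches nothing.
It fails at once if the bolt or its handle is pressed on the keeper or stop with more than 30 N (contact force between rod and board above 30 N).
It fails at once if the loose bolt is pushed more than 30 mm from its place (distance of bolt_1_mid from where it was at the start of the episode above 0.03 m).
It fails at once if the nut is pushed more than 30 mm from its place (distance of nut_big_mid from where it was at the start of the episode above 0.03 m).
It fails at once if the tin is pushed more than 30 mm from its place (distance of chalk_tin_mid from where it was at the start of the episode above 0.03 m).
It also fails if it takes over 51 s, if anything falls off the work surface, if the arm or the gripper's body presses on something with over 40 N, if the wrist force passes 120 N, or if a joint passes its speed limit or range.

## Working session

There is one attempt and no reset: what is moved stays moved. The work goes in short steps, Python scripts to look and compute and a tool call to move; the robot and the scene stay as the last step left them, time stands still between calls to the robot, and variables do not carry over. Pictures are saved under pics/ and viewed, and the job is handed in when it is done.

Besides the shell and the picture viewer there is one more tool, called after "Call:" as name(argument=value, ...) on one line, values as JSON. move_arm: Moves the arm, as the interface text tells. Its arguments: {"type":"object","properties":{"motion":{"type":"array","items":{"type":"number"}}},"required":["motion"]}

```bash
mkdir -p pics
python3 - <<'E'
from station import r, imaging
import cv2,numpy as np
s=r.sense();print(s)
for n in("scene","top","wrist"):
    p=imaging.camera_params(n);print(n,np.round(p["intrinsics"],1).tolist(),np.round(p["world_from_camera"],4).tolist())
    cv2.imwrite(f"pics/{n}0.png",imaging.capture(n))
E
```

```text
{'time_s': 0.0, 'joints': array([ 8.90703323e+01,  2.20915618e+01,  3.79603486e-01, -2.88649520e-02,
       -6.84092311e+01, -1.48160068e+01]), 'joint_velocities': array([ 0.01216825, -0.0835641 , -0.05061755, -0.00770251, -0.0343506 ,
        0.09554198]), 'effort': array([-2.84943535e-04, -3.90663278e+01,  1.87402904e+01,  4.21983138e+00,
        1.09888663e-02, -1.94408381e-04]), 'tcp_pos': array([0.16942965, 0.60097968, 0.22145027]), 'ee_rot': array([[ 9.62425291e-01, -2.71546142e-01, -5.02696611e-04],
       [-2.71546593e-01, -9.62422988e-01, -2.10723106e-03],
       [ 8.84036900e-05,  2.16455801e-03, -9.99997653e-01]]), 'wrist_force': array([-0.54433016, -0.30691622, -0.31644321]), 'moment': array([0.0189511 , 0.01985963, 0.07175136]), 'gripper_width': 1.0021777216341283}
scene [[599.2, 0.0, 317.0], [0.0, 599.2, 235.7], [0.0, 0.0, 1.0]] [[0.4863, -0.5744, 0.6585, -0.0295], [-0.8738, -0.311, 0.374, -0.7017], [-0.01, -0.7572, -0.6531, 0.6392], [0.0, 0.0, 0.0, 1.0]]
top [[515.7, 0.0, 328.7], [0.0, 515.7, 237.2], [0.0, 0.0, 1.0]] [[-0.0022, -0.9882, 0.1532, 0.3821], [-0.9994, 0.0074, 0.0334, -0.3804], [-0.0341, -0.1531, -0.9876, 0.9229], [0.0, 0.0, 0.0, 1.0]]
wrist [[371.6, 0.0, 325.2], [0.0, 371.6, 236.1], [0.0, 0.0, 1.0]] [[-0.2713, -0.9277, -0.2564, 0.2406], [-0.9625, 0.2619, 0.0708, 0.5818], [0.0015, 0.266, -0.964, 0.3838], [0.0, 0.0, 0.0, 1.0]]
```

View pics/scene0.png

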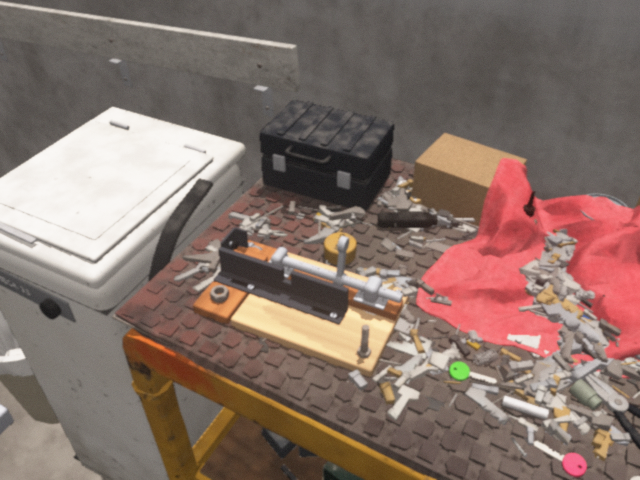

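View pics/top0.png

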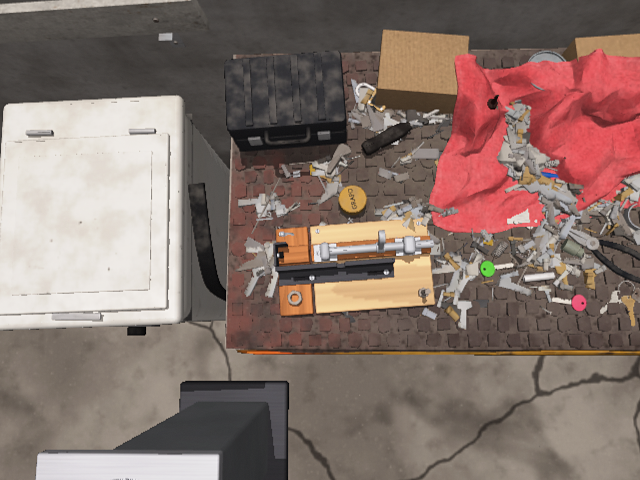

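View pics/wrist0.png

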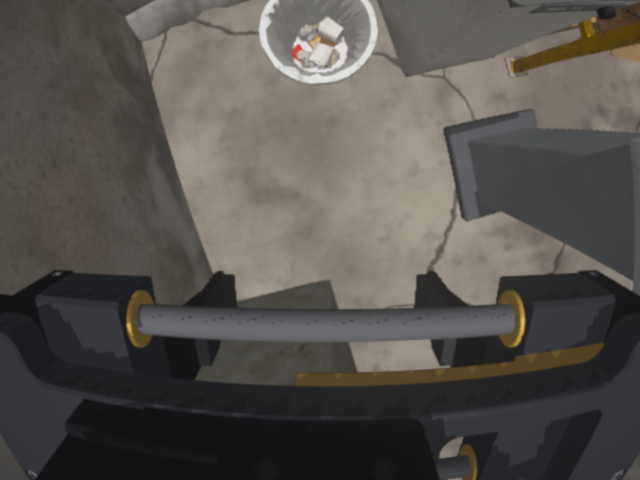

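The scene and top views show the board around top pixel (355,270). The +y end (post) is to the left, with the handle up near (381,240). I'll enlarge that area.

Run:
```python
import cv2
a=cv2.imread("pics/top0.png")[170:330,250:450];cv2.imwrite("pics/topc.png",cv2.resize(a,(800,640),interpolation=cv2.INTER_CUBIC)[:600])
a=cv2.imread("pics/scene0.png")[210:380,180:420];cv2.imwrite("pics/scenec.png",cv2.resize(a,(800,567),interpolation=cv2.INTER_CUBIC))
```

```text
(no output)
```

View pics/topc.png

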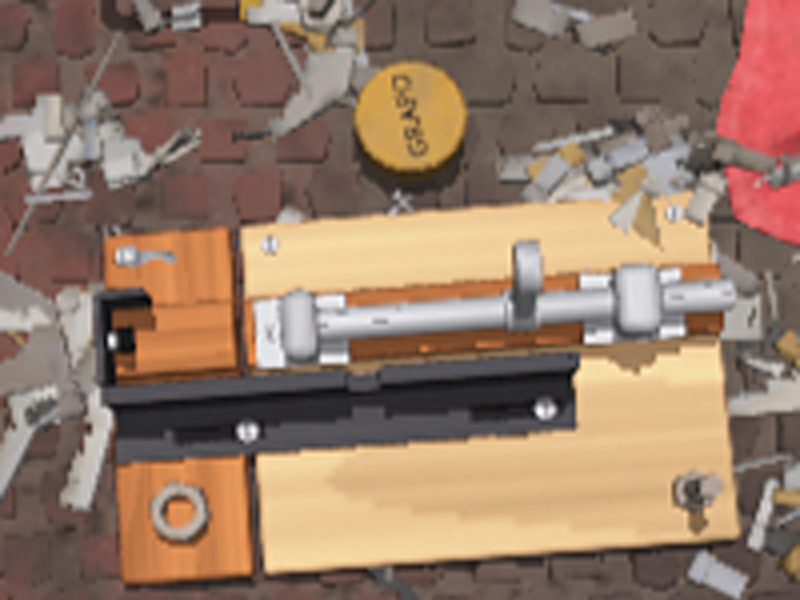

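View pics/scenec.png

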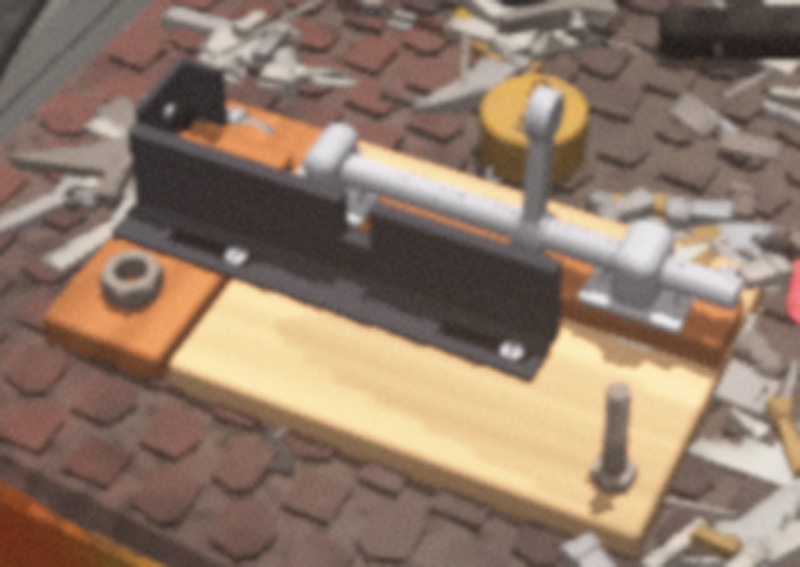

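Top crop: board corners at (738,540), (122,583), (103,232) and (705,198), saddle tops at (300,325) and (637,300), handle disc at (526,262). I'll fit the board pose to these.

```bash
cat > h.py <<'E'
from station import r, imaging
import cv2,numpy as np
from scipy.optimize import least_squares
def proj(n,P):
    p=imaging.camera_params(n);W=np.linalg.inv(p["world_from_camera"]);K=p["intrinsics"]
    c=W[:3,:3]@np.asarray(P)+W[:3,3]; q=K@c; return q[:2]/q[2]
def ray(n,uv):
    p=imaging.camera_params(n);W=p["world_from_camera"];K=p["intrinsics"]
    return W[:3,3],W[:3,:3]@np.linalg.inv(K)@np.array([*uv,1.])
def atz(n,uv,z):
    o,d=ray(n,uv);return o+d*(z-o[2])/d[2]
E
python3 - <<'E'
from h import *
T=lambda u,v:("top",(250+u/4-.4,170+v/4-.4))
S=lambda u,v:("scene",(180+u*.3-.35,210+v*.3-.35))
obs=[((-.102,-.135,.018),T(738,538)),((-.102,.135,.018),T(122,580)),((.052,.135,.018),T(103,232)),((.052,-.135,.018),T(705,198)),
((0,.048,.066),T(300,325)),((0,-.095,.066),T(637,300)),
((-.102,-.135,.018),S(638,540)),((-.102,.135,.018),S(45,318))]
def w(x,P):
    c,s=np.cos(x[2]),np.sin(x[2]);return np.array([x[0]+c*P[0]-s*P[1],x[1]+s*P[0]+c*P[1],P[2]])
def f(x): return np.concatenate([proj(n,w(x,P))-uv for P,(n,uv) in obs])
s=least_squares(f,[.45,0.05,0],loss='soft_l1');print(s.x,np.degrees(s.x[2]));print(f(s.x).reshape(-1,2).round(1))
def g(y): # slide, turn from disc centre
    P=w(s.x,(-.056*np.sin(y[1]),-.05+y[0],.052+.056*np.cos(y[1])));return np.concatenate([proj("scene",P)-S(543,108)[1]])
q=least_squares(g,[.005,0],bounds=([-.02,-.5],[.03,.5]));print(q.x,q.fun)
P=w(s.x,(-.056*np.sin(q.x[1]),-.05+q.x[0],.052+.056*np.cos(q.x[1])));print("disc",P,proj("top",P),T(526,262)[1])
E
```

```text
[ 0.49547536 -0.39199851  0.05969556] 3.420303368598038
[[ 0.5  1.3]
 [-0.9  0.6]
 [-0.2  0.6]
 [ 0.7 -1. ]
 [-0.3 -0.4]
 [ 0.9  0.2]
 [ 0.4 -0.5]
 [-0.5 -1.4]]
[ 0.0080689  -0.27354473] [-6.25277607e-13  3.32534000e-12]
disc [ 0.51307821 -0.43295237  0.10591788] [378.74109905 234.17041136] (381.1, 235.1)
```

Run:
```python
from h import *
def tri(a,b):
    o1,d1=ray("top",a);o2,d2=ray("scene",b)
    t=np.linalg.lstsq(np.c_[d1,-d2],o2-o1,rcond=None)[0];p=o1+d1*t[0];q=o2+d2*t[1];return (p+q)/2,np.linalg.norm(p-q)
print(tri((185,100),(243,150)),tri((186,322),(75,298)),tri((5,100),(115,108)))
print("case",tri((345,55),(393,125)))
```

```text
(array([ 0.79919267, -0.06556414, -0.02076191]), np.float64(0.007483451066199871)) (array([ 0.35940686, -0.06741837, -0.04248228]), np.float64(0.038629144948088785)) (array([ 0.80822054,  0.2941413 , -0.02346815]), np.float64(0.0024039752764998595))
case (array([ 0.81328577, -0.37826243,  0.1163767 ]), np.float64(0.006931832230361865))
```

```bash
cat >> h.py <<'E'
B=np.array([0.4955,-0.3920]);YAW=0.0597
Rb=np.array([[np.cos(YAW),-np.sin(YAW),0],[np.sin(YAW),np.cos(YAW),0],[0,0,1]])
def bw(P): return np.array([*B,0])+Rb@np.asarray(P)
def wb(P): return Rb.T@(np.asarray(P)-np.array([*B,0]))
from scipy.spatial.transform import Rotation as Ro
Rt=Rb@np.diag([1,-1,-1.])
def move(P,rot=True):
    s=r.sense();R=s["ee_rot"];d=R.T@(np.asarray(P)-s["tcp_pos"])/.04
    w=np.degrees(Ro.from_matrix(R.T@Rt).as_rotvec())/5
    print(np.round(d,3),np.round(w,3))
E
python3 - <<'E'
from h import *
move((.5,.05,.26)); print(bw((0.01,-.042,.106)))
E
```

```text
[11.693 11.019 -0.937] [ 1.900e-02  2.000e-03 -3.834e+00]
[ 0.5079881  -0.43332853  0.106     ]
```

Call:
move_arm(motion=[11.7,11,-0.94,0,0,-3.83,-1,11.7,11,-0.94,0,0,-3.83,-1,11.7,11,-0.94,0,0,-3.83,-1,11.7,11,-0.94,0,0,-3.83,-1,11.7,11,-0.94,0,0,-3.83,-1,11.7,11,-0.94,0,0,-3.83,-1,11.7,11,-0.94,0,0,-3.83,-1,11.7,11,-0.94,0,0,-3.83,-1,11.7,11,-0.94,0,0,-3.83,-1,11.7,11,-0.94,0,0,-3.83,-1,11.7,11,-0.94,0,0,-3.83,-1,11.7,11,-0.94,0,0,-3.83,-1,11.7,11,-0.94,0,0,-3.83,-1,11.7,11,-0.94,0,0,-3.83,-1,11.7,11,-0.94,0,0,-3.83,-1,11.7,11,-0.94,0,0,-3.83,-1])

```text
time_s: 1.48
tcp_pos: [0.5018, 0.0472, 0.2601]
ee_rot: [[0.998, 0.056, -0.0], [0.056, -0.998, -0.002], [-0.0, 0.002, -1.0]]
wrist_force: [0.7, 1.4, 0.4]
gripper_width: 1.001
```

Run:
```python
from h import *
s=r.sense();print(s["time_s"],s["tcp_pos"],s["joints"],s["wrist_force"])
move(bw((0.01,-.042,.21)))
```

```text
1.4833 [0.50184307 0.04722824 0.26010609] [ 23.93430506   8.64783609 -12.59635062   0.12539484 -68.82163187
  69.22461824] [0.70908995 1.40042305 0.3632867 ]
[-0.518 12.001  1.281] [ 0.027  0.004 -0.043]
```

Call:
move_arm(motion=[-0.52,12,1.28,0,0,0,-1,-0.52,12,1.28,0,0,0,-1,-0.52,12,1.28,0,0,0,-1,-0.52,12,1.28,0,0,0,-1,-0.52,12,1.28,0,0,0,-1,-0.52,12,1.28,0,0,0,-1,-0.52,12,1.28,0,0,0,-1,-0.52,12,1.28,0,0,0,-1,-0.52,12,1.28,0,0,0,-1,-0.52,12,1.28,0,0,0,-1,-0.52,12,1.28,0,0,0,-1,-0.52,12,1.28,0,0,0,-1,-0.52,12,1.28,0,0,0,-1,-0.52,12,1.28,0,0,0,-1])

```text
time_s: 2.65
tcp_pos: [0.5069, -0.4345, 0.2082]
ee_rot: [[0.999, 0.053, -0.002], [0.053, -0.999, -0.001], [-0.003, 0.001, -1.0]]
wrist_force: [-0.1, 0.4, 0.6]
gripper_width: 1.003
```

Run:
```python
from h import *
s=r.sense();print(s["time_s"],s["tcp_pos"],s["joints"],s["wrist_force"])
p=imaging.camera_params("wrist");np.save("wc1.npy",p["world_from_camera"]);print(p["world_from_camera"])
cv2.imwrite("pics/wrist1.png",imaging.capture("wrist"))
a=imaging.capture("scene")[190:370,200:420];cv2.imwrite("pics/s1.png",cv2.resize(a,None,fx=3.3,fy=3.3,interpolation=cv2.INTER_CUBIC))
```

```text
2.65 [ 0.50692302 -0.43448647  0.20823574] [-2.67043952e+01  2.67814029e+01  5.87907597e+00  1.07632178e-01
 -6.92060754e+01  1.19697915e+02] [-0.08708136  0.43249512  0.55065499]
[[ 5.31172397e-02 -9.61942153e-01 -2.68040766e-01  5.81082612e-01]
 [-9.98588155e-01 -5.10321777e-02 -1.47449344e-02 -4.30185109e-01]
 [ 5.05069908e-04  2.68445544e-01 -9.63294729e-01  3.70322323e-01]
 [ 0.00000000e+00  0.00000000e+00  0.00000000e+00  1.00000000e+00]]
```

View pics/wrist1.png

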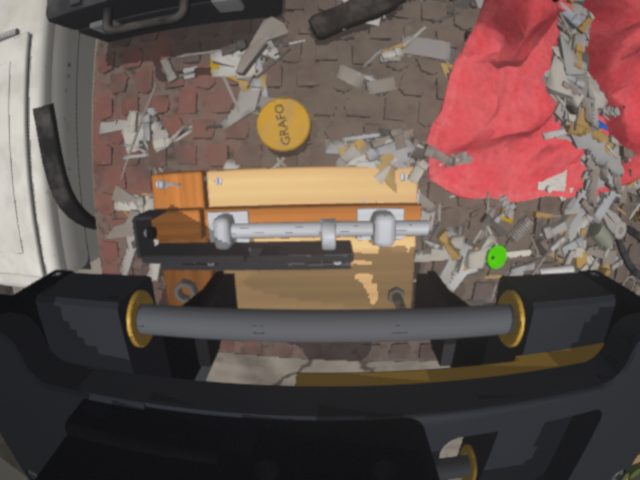

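View pics/s1.png

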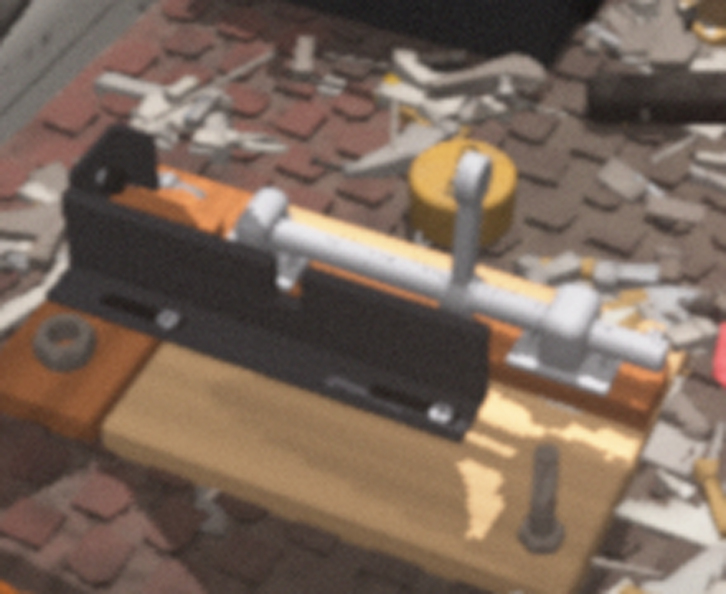

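Run:
```python
import cv2
a=cv2.imread("pics/wrist1.png")[160:310,140:440];cv2.imwrite("pics/wc.png",cv2.resize(a,(800,400),interpolation=cv2.INTER_CUBIC))
```

```text
(no output)
```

View pics/wc.png

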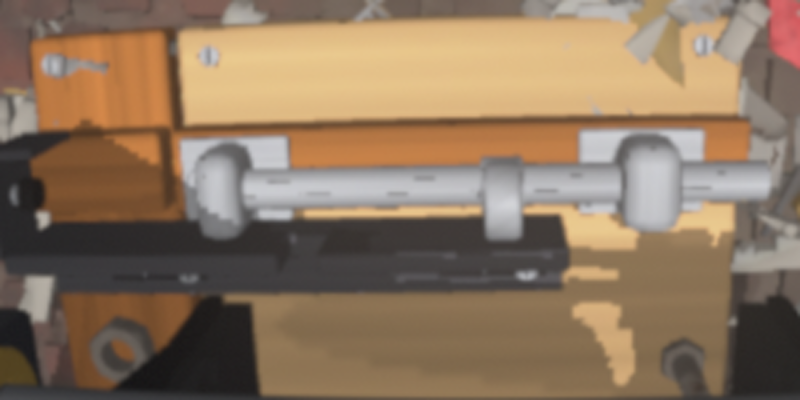

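Wrist crop: disc at (503,199) in the crop (22 mm × 10 mm, sizes agree), saddles at (222,190) and (651,183). I'll refit with the wrist view included.

Run:
```python
from h import *
WC=np.load("wc1.npy")
K=imaging.camera_params("wrist")["intrinsics"]
def pw(P):
    W=np.linalg.inv(WC);c=W[:3,:3]@P+W[:3,3];th=np.arctan2(np.hypot(c[0],c[1]),c[2]);ph=np.arctan2(c[1],c[0])
    return np.array([K[0,2]+K[0,0]*th*np.cos(ph),K[1,2]+K[1,1]*th*np.sin(ph)])
T=lambda u,v:("top",(250+u/4-.4,170+v/4-.4))
S=lambda u,v:("scene",(180+u*.3-.35,210+v*.3-.35))
Wr=lambda u,v:("wrist",(140+u*.375-.3,160+v*.375-.3))
pr=lambda n,P: pw(P) if n=="wrist" else proj(n,P)
obs=[((-.102,-.135,.018),T(738,538)),((-.102,.135,.018),T(122,580)),((.052,.135,.018),T(103,232)),((.052,-.135,.018),T(705,198)),
((0,.048,.066),T(300,325)),((0,-.095,.066),T(637,300)),
((-.102,-.135,.018),S(638,540)),((-.102,.135,.018),S(45,318)),
((0,.048,.064),Wr(222,190)),((0,-.095,.064),Wr(651,183)),((.052,.135,.018),Wr(32,38)),((.052,-.135,.018),Wr(742,10))]
def w(x,P):
    c,s=np.cos(x[2]),np.sin(x[2]);return np.array([x[0]+c*P[0]-s*P[1],x[1]+s*P[0]+c*P[1],P[2]])
disc=[S(543,108),Wr(503,199),("scene",(200+472/3.3-.3,190+176/3.3-.3)),T(526,262)]
def f(x):
    D=w(x,(-.056*np.sin(x[4]),-.05+x[3],.052+.056*np.cos(x[4])))
    return np.concatenate([pr(n,w(x,P))-uv for P,(n,uv) in obs]+[pr(n,D)-uv for n,uv in disc])
s=least_squares(f,[.4955,-.392,.06,.005,0],loss='soft_l1');x=s.x;print(x);print(f(x).reshape(-1,2).round(1))
print("disc",w(x,(-.056*np.sin(x[4]),-.05+x[3],.052+.056*np.cos(x[4]))))
J=s.jac;print(np.sqrt(np.diag(np.linalg.inv(J.T@J))))
```

```text
[ 0.49721289 -0.39144046  0.06851496  0.00478403 -0.16752341]
[[ 0.6 -0.4]
 [-0.6  0.2]
 [-0.7  0.4]
 [-0.  -2.6]
 [-0.6 -1.2]
 [ 0.5 -1.3]
 [ 1.6 -2.2]
 [ 0.  -1.6]
 [-1.9  1.9]
 [ 1.5  2. ]
 [-1.6 -0.4]
 [ 1.3  2.3]
 [ 0.8  1.5]
 [-0.7 -0.4]
 [ 0.6  0.5]
 [-0.4  1.1]]
disc [ 0.50962403 -0.43591109  0.10721604]
[0.00070997 0.00064433 0.00521017 0.0009753  0.0200099 ]
```

```bash
sed -i 's/^B=.*/B=np.array([0.4970,-0.3915]);YAW=0.0655/' h.py
python3 - <<'E'
from h import *
print(wb(atz("top",(250+365/4-.4,170+375/4-.4),.062)), wb(atz("scene",(180+358*.3,210+200*.3),.062)))
print("disc b",wb((.5096,-.4359,.107)))
move((.5096,-.4359,.089))
E
```

```text
[-0.0245546   0.02153964  0.062     ] [-0.02616916  0.02273037  0.062     ]
disc b [ 0.00966686 -0.0451295   0.107     ]
[0.045 0.079 3.018] [ 0.018  0.011 -0.108]
```

Call:
move_arm(motion=[0.05,0.08,0.8,0,0,-0.1,-1,0.05,0.08,1.6,0,0,-0.1,-1,0.05,0.08,2.2,0,0,-0.1,-1,0.05,0.08,2.6,0,0,-0.1,-1,0.05,0.08,2.9,0,0,-0.1,-1,0.05,0.08,3.0,0,0,-0.1,-1,0.05,0.08,3.0,0,0,-0.1,-1])

```text
time_s: 3.33
tcp_pos: [0.51, -0.435, 0.0895]
ee_rot: [[0.998, 0.066, -0.002], [0.066, -0.998, -0.001], [-0.002, 0.001, -1.0]]
wrist_force: [-0.6, -0.8, -0.4]
gripper_width: 0.998
```

Run:
```python
from h import *
s=r.sense();print(s["time_s"],s["tcp_pos"],s["wrist_force"],s["moment"]);move((.5096,-.4359,.089))
cv2.imwrite("pics/wrist2.png",imaging.capture("wrist")[150:450,100:540])
a=imaging.capture("scene")[150:330,220:420];cv2.imwrite("pics/s2.png",cv2.resize(a,None,fx=3.3,fy=3.3,interpolation=cv2.INTER_CUBIC))
```

```text
3.3333 [ 0.50998989 -0.43496518  0.08949683] [-0.60562348 -0.76663106 -0.38477924] [-0.03489997 -0.00131748 -0.0320623 ]
[-0.011  0.023  0.012] [0.014 0.02  0.008]
```

View pics/wrist2.png

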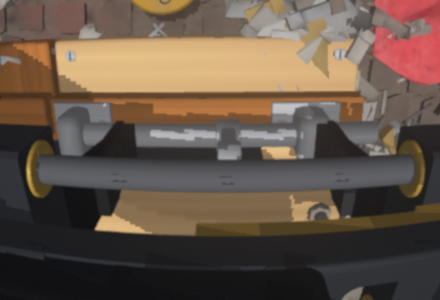

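View pics/s2.png

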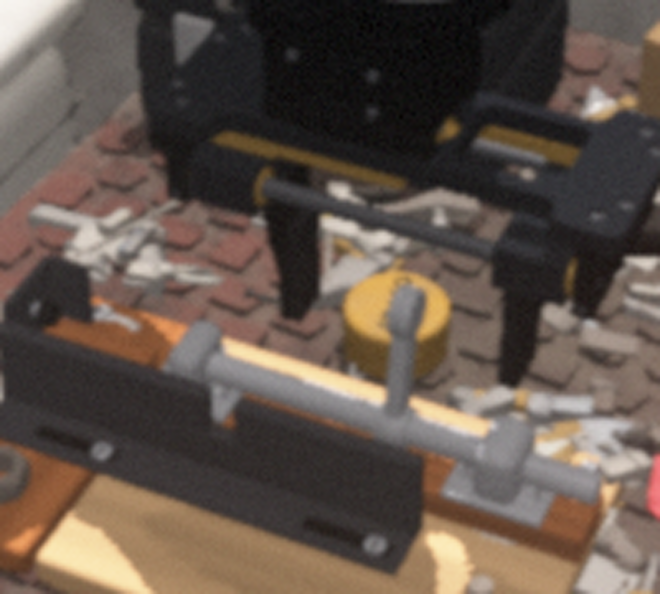

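The disc sits centred between the fingers (scene crop (405,310), fingers at (295,300) and (520,365)). Closing the gripper.

Call:
move_arm(motion=[0,0.02,0,0,0,0,0.3,0,0.02,0,0,0,0,0.6,0,0.02,0,0,0,0,0.7,0,0.02,0,0,0,0,1,0,0.02,0,0,0,0,1,0,0.02,0,0,0,0,1,0,0.02,0,0,0,0,1,0,0.02,0,0,0,0,1,0,0.02,0,0,0,0,1])

```text
time_s: 4.18
tcp_pos: [0.5108, -0.4368, 0.0912]
ee_rot: [[0.998, 0.066, 0.001], [0.066, -0.998, -0.003], [0.001, 0.003, -1.0]]
wrist_force: [0.4, 0.6, -0.3]
gripper_width: 0.401
```

Run:
```python
from h import *
s=r.sense();print(s["time_s"],s["tcp_pos"],wb(s["tcp_pos"]),s["wrist_force"],s["moment"],s["gripper_width"]*87)
a=imaging.capture("scene")[150:330,220:420];cv2.imwrite("pics/s3.png",cv2.resize(a,None,fx=3.3,fy=3.3,interpolation=cv2.INTER_CUBIC))
```

```text
4.1833 [ 0.51083394 -0.43679433  0.09122346] [ 0.01083961 -0.04610268  0.09122346] [ 0.44537236  0.59611069 -0.28925105] [-0.00948439 -0.00064282 -0.02351898] 34.885693919424604
```

View pics/s3.png

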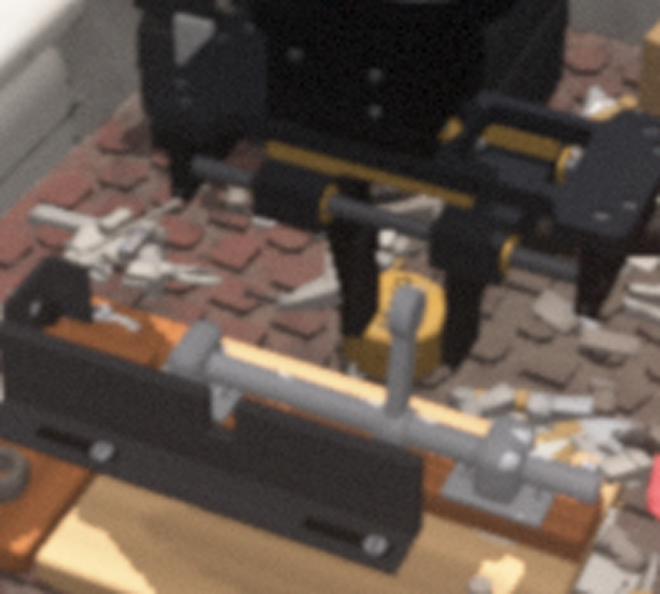

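Call:
move_arm(motion=[-0.02,-0.02,0.03,0,0,0,1,-0.02,-0.02,0.03,0,0,0,1,-0.02,-0.02,0.03,0,0,0,1,-0.02,-0.02,0.03,0,0,0,1,-0.02,-0.02,0.03,0,0,0,1,-0.02,-0.02,0.03,0,0,0,1])

```text
time_s: 4.73
tcp_pos: [0.5099, -0.4361, 0.0899]
ee_rot: [[0.998, 0.066, 0.001], [0.066, -0.998, -0.003], [0.001, 0.003, -1.0]]
wrist_force: [-1.2, -0.8, -0.9]
gripper_width: 0.112
```

```bash
cat > st.py <<'E'
from h import *
s=r.sense();print(s["time_s"],"b",wb(s["tcp_pos"]).round(4),"F",(Rb.T@s["wrist_force"]).round(2),"M",(Rb.T@s["moment"]).round(2),"w",s["gripper_width"]*87)
print(np.degrees(Ro.from_matrix(s["ee_rot"].T@Rt).as_rotvec()).round(2))
E
python3 st.py
```

```text
4.7333 b [ 0.0099 -0.0453  0.0899] F [-1.29 -0.72 -0.93] M [-0.1   0.06  0.05] w 9.701404997879775
[ 0.18 -0.04  0.02]
```

Call:
move_arm(motion=[0,-0.1,0,0,0,0,1,0,-0.2,0,0,0,0,1,0,-0.3,0,0,0,0,1,0,-0.4,0,0,0,0,1,0,-0.5,0,0,0,0,1,0,-0.6,0,0,0,0,1,0,-0.7,0,0,0,0,1,0,-0.8,0,0,0,0,1,0,-0.8,0,0,0,0,1])

```text
time_s: 5.48
tcp_pos: [0.5075, -0.4031, 0.0899]
ee_rot: [[0.998, 0.066, 0.0], [0.066, -0.998, -0.002], [0.0, 0.002, -1.0]]
wrist_force: [-0.5, 0.1, -0.6]
gripper_width: 0.114
```

```bash
python3 st.py
```

```text
5.4833 b [ 0.0098 -0.0123  0.0899] F [-0.53  0.18 -0.55] M [0.17 0.15 0.05] w 9.878104439267025
[ 0.13 -0.01  0.05]
```

Call:
move_arm(motion=[0,-0.05,0,0,0,0,1,0,-0.1,0,0,0,0,1,0,-0.15,0,0,0,0,1])

```text
time_s: 5.73
tcp_pos: [0.5071, -0.3971, 0.0899]
ee_rot: [[0.998, 0.066, 0.0], [0.066, -0.998, -0.003], [0.0, 0.003, -1.0]]
wrist_force: [-0.5, -1.3, -0.3]
gripper_width: 0.116
```

```bash
python3 st.py
```

```text
5.7333 b [ 0.0098 -0.0062  0.0899] F [-0.58 -1.27 -0.29] M [-0.6   0.29 -0.03] w 10.053829218905195
[ 0.14 -0.01  0.05]
```

Call:
move_arm(motion=[0,-0.05,0,0,0,0,1,0,-0.1,0,0,0,0,1,0,-0.1,0,0,0,0,1])

```text
time_s: 5.98
tcp_pos: [0.5068, -0.3927, 0.0899]
ee_rot: [[0.998, 0.066, 0.0], [0.066, -0.998, -0.002], [0.0, 0.002, -1.0]]
wrist_force: [-0.1, -1.4, 0.6]
gripper_width: 0.109
```

```bash
python3 st.py
```

```text
5.9833 b [ 0.0097 -0.0018  0.0899] F [-0.17 -1.38  0.64] M [-0.25  0.24  0.01] w 9.503751449753745
[ 0.13 -0.01  0.05]
```

Call:
move_arm(motion=[0,-0.05,0,0,0,0,1,0,-0.1,0,0,0,0,1,0,-0.1,0,0,0,0,1])

```text
time_s: 6.23
tcp_pos: [0.5065, -0.3883, 0.0899]
ee_rot: [[0.998, 0.067, 0.0], [0.067, -0.998, -0.002], [0.0, 0.002, -1.0]]
wrist_force: [-0.9, -0.5, 0.5]
gripper_width: 0.113
```

```bash
python3 st.py
```

```text
6.2333 b [0.0097 0.0026 0.0899] F [-0.96 -0.46  0.55] M [-0.29  0.26 -0.01] w 9.79764736928074
[ 0.11 -0.    0.06]
```

Call:
move_arm(motion=[0,-0.05,0,0,0,0,1,0,-0.1,0,0,0,0,1,0,-0.1,0,0,0,0,1])

```text
time_s: 6.48
tcp_pos: [0.5062, -0.3839, 0.0899]
ee_rot: [[0.998, 0.067, 0.0], [0.067, -0.998, -0.002], [0.0, 0.002, -1.0]]
wrist_force: [-1.4, -1.4, -0.6]
gripper_width: 0.108
```

```bash
python3 st.py
```

```text
6.4833 b [0.0097 0.007  0.0899] F [-1.53 -1.31 -0.61] M [-0.31  0.19  0.05] w 9.36827675783443
[ 0.1  -0.    0.07]
```

Call:
move_arm(motion=[0,-0.05,0,0,0,0,1,0,-0.1,0,0,0,0,1,0,-0.1,0,0,0,0,1])

```text
time_s: 6.73
tcp_pos: [0.5059, -0.3794, 0.0899]
ee_rot: [[0.998, 0.067, 0.0], [0.067, -0.998, -0.001], [-0.0, 0.001, -1.0]]
wrist_force: [-0.1, -2.0, 0.8]
gripper_width: 0.113
```

```bash
python3 st.py
```

```text
6.7333 b [0.0097 0.0115 0.0899] F [-0.28 -1.96  0.78] M [-0.32  0.22  0.06] w 9.830174827951426
[0.08 0.   0.08]
```

Call:
move_arm(motion=[0,-0.03,0,0,0,0,1,0,-0.05,0,0,0,0,1,0,-0.05,0,0,0,0,1])

```text
time_s: 6.98
tcp_pos: [0.5058, -0.3772, 0.0899]
ee_rot: [[0.998, 0.067, -0.0], [0.067, -0.998, -0.001], [-0.0, 0.001, -1.0]]
wrist_force: [-0.4, -1.2, -0.1]
gripper_width: 0.111
```

```bash
python3 st.py
```

```text
6.9833 b [0.0097 0.0137 0.0899] F [-0.45 -1.12 -0.14] M [-0.35  0.24  0.  ] w 9.659988299583132
[0.08 0.01 0.09]
```

Call:
move_arm(motion=[0,-0.03,0,0,0,0,1,0,-0.05,0,0,0,0,1,0,-0.05,0,0,0,0,1])

```text
time_s: 7.23
tcp_pos: [0.5056, -0.3751, 0.0899]
ee_rot: [[0.998, 0.067, -0.0], [0.067, -0.998, -0.001], [-0.0, 0.001, -1.0]]
wrist_force: [-0.8, -0.9, 0.5]
gripper_width: 0.113
```

```bash
python3 st.py
```

```text
7.2333 b [0.0097 0.0158 0.0899] F [-0.83 -0.8   0.45] M [-0.45  0.27 -0.02] w 9.848896866922555
[0.07 0.01 0.09]
```

Call:
move_arm(motion=[0,-0.03,0,0,0,0,1,0,-0.05,0,0,0,0,1,0,-0.05,0,0,0,0,1])

```text
time_s: 7.48
tcp_pos: [0.5055, -0.3729, 0.0898]
ee_rot: [[0.998, 0.067, -0.0], [0.067, -0.998, -0.001], [-0.0, 0.001, -1.0]]
wrist_force: [-1.7, -1.3, 1.0]
gripper_width: 0.105
```

```bash
python3 st.py
```

```text
7.4833 b [0.0097 0.018  0.0898] F [-1.76 -1.2   0.96] M [-0.47  0.19  0.05] w 9.160651113805542
[0.06 0.01 0.1 ]
```

Now 1 mm steps near the predicted contact.

Call:
move_arm(motion=[0,-0.03,0,0,0,0,1,0,-0.03,0,0,0,0,1])

```text
time_s: 7.65
tcp_pos: [0.5054, -0.3715, 0.0899]
ee_rot: [[0.998, 0.067, -0.0], [0.067, -0.998, -0.001], [-0.0, 0.001, -1.0]]
wrist_force: [-0.8, -2.1, -0.8]
gripper_width: 0.116
```

```bash
python3 st.py
```

```text
7.65 b [0.0096 0.0194 0.0899] F [-0.94 -2.08 -0.75] M [-0.51  0.23  0.06] w 10.050396121184201
[0.06 0.01 0.1 ]
```

Call:
move_arm(motion=[0,-0.03,0,0,0,0,1,0,-0.03,0,0,0,0,1])

```text
time_s: 7.82
tcp_pos: [0.5054, -0.371, 0.0899]
ee_rot: [[0.998, 0.067, 0.0], [0.067, -0.998, -0.002], [0.0, 0.002, -1.0]]
wrist_force: [-0.8, -4.2, -1.5]
gripper_width: 0.11
```

```bash
python3 st.py
```

```text
7.8167 b [0.0097 0.0199 0.0899] F [-1.03 -4.12 -1.45] M [-1.43  0.34 -0.01] w 9.606031925166754
[ 0.13 -0.01  0.11]
```

Call:
move_arm(motion=[0,-0.03,0,0,0,0,1,0,-0.03,0,0,0,0,1])

```text
time_s: 7.98
tcp_pos: [0.5054, -0.3709, 0.0899]
ee_rot: [[0.998, 0.068, 0.001], [0.068, -0.998, -0.004], [0.001, 0.004, -1.0]]
wrist_force: [-0.7, -6.6, -1.8]
gripper_width: 0.115
```

```bash
python3 st.py
```

```text
7.9833 b [0.0097 0.0201 0.0899] F [-1.09 -6.56 -1.83] M [-1.8   0.31  0.02] w 9.979750425124474
[ 0.24 -0.03  0.13]
```

Call:
move_arm(motion=[0,-0.04,0,0,0,0,1,0,-0.06,0,0,0,0,1,0,-0.07,0,0,0,0,1])

```text
time_s: 8.23
tcp_pos: [0.5053, -0.3696, 0.0899]
ee_rot: [[0.998, 0.068, 0.001], [0.068, -0.998, -0.006], [0.001, 0.006, -1.0]]
wrist_force: [-0.5, -7.8, -2.6]
gripper_width: 0.11
```

```bash
python3 st.py
```

```text
8.2333 b [0.0097 0.0214 0.0899] F [-1.05 -7.75 -2.65] M [-2.35  0.42  0.06] w 9.578392520983032
[ 0.37 -0.06  0.13]
```

Call:
move_arm(motion=[0,-0.05,0,0,0,0,1,0,-0.08,0,0,0,0,1,0,-0.08,0,0,0,0,1,0,-0.08,0,0,0,0,1])

```text
time_s: 8.57
tcp_pos: [0.5052, -0.3679, 0.0899]
ee_rot: [[0.998, 0.068, 0.002], [0.068, -0.998, -0.009], [0.002, 0.009, -1.0]]
wrist_force: [-0.6, -7.6, -2.9]
gripper_width: 0.11
```

```bash
python3 st.py
```

```text
8.5667 b [0.0097 0.023  0.0899] F [-1.06 -7.51 -2.89] M [-2.2   0.44  0.01] w 9.558267001357777
[ 0.5  -0.09  0.13]
```

Stop felt at board y≈+19.8 mm (force step), and the bolt is now pressed in about 3.2 mm with net spring force ≈6–7 N. The notch seen by camera at y≈+22 mm agrees. Next I'll turn the handle along its arc.

Call:
move_arm(motion=[-0.1,-0.04,-0.01,0,0,0,1,-0.24,-0.04,-0.02,0,0,0,1,-0.38,-0.04,-0.01,0,0,0,1,-0.515,-0.04,0.01,0,0,0,1,-0.65,-0.04,0.04,0,0,0,1,-0.78,-0.04,0.09,0,0,0,1,-0.78,-0.04,0.09,0,0,0,1])

```text
time_s: 9.15
tcp_pos: [0.4787, -0.3709, 0.0891]
ee_rot: [[0.998, 0.069, 0.014], [0.069, -0.998, -0.015], [0.013, 0.016, -1.0]]
wrist_force: [4.8, -5.4, 2.4]
gripper_width: 0.119
```

```bash
python3 st.py;  python3 - <<'E'
from h import *
a=imaging.capture("scene")[150:330,220:420];cv2.imwrite("pics/s4.png",cv2.resize(a,None,fx=3.3,fy=3.3,interpolation=cv2.INTER_CUBIC))
E
```

```text
9.15 b [-0.0169  0.0217  0.0891] F [ 4.39 -5.74  2.38] M [-1.54 -1.36  0.03] w 10.329760779947874
[ 0.92 -0.76  0.2 ]
```

View pics/s4.png

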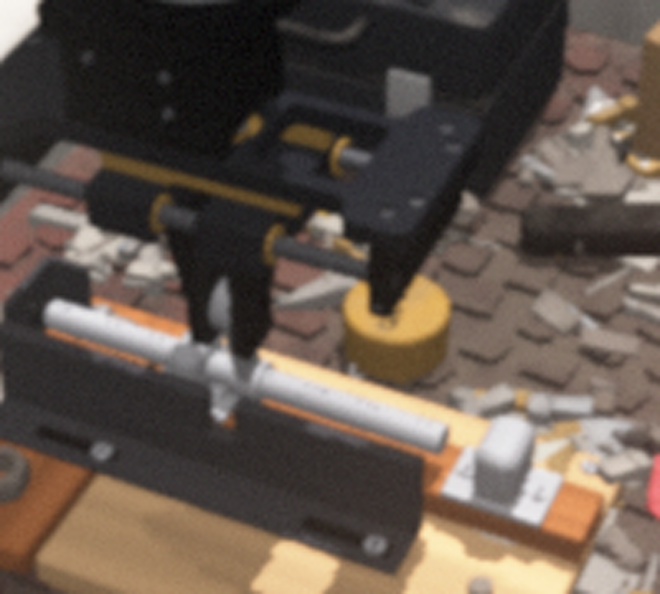

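Call:
move_arm(motion=[-0.12,-0.06,0.07,0.2,-0.15,0,1,-0.25,-0.085,0.13,0.2,-0.15,0,1,-0.37,-0.085,0.2,0.2,-0.15,0,1,-0.48,-0.085,0.29,0.2,-0.15,0,1,-0.48,-0.085,0.29,0.2,-0.15,0,1])

```text
time_s: 9.62
tcp_pos: [0.4636, -0.3723, 0.0811]
ee_rot: [[0.997, 0.07, 0.01], [0.07, -0.997, -0.006], [0.01, 0.007, -1.0]]
wrist_force: [0.8, -6.6, 6.3]
gripper_width: 0.11
```

```bash
python3 st.py
```

```text
9.6167 b [-0.0321  0.0213  0.0811] F [ 0.32 -6.66  6.34] M [-2.06 -0.36 -0.04] w 9.594695743323003
[ 0.4  -0.57  0.29]
```

Call:
move_arm(motion=[-0.05,-0.07,0.06,0.1,-0.1,0,1,-0.05,-0.1,0.06,0.1,-0.1,0,1,-0.05,-0.1,0.06,0.1,-0.1,0,1,-0.05,-0.1,0.06,0.1,-0.1,0,1])

```text
time_s: 9.95
tcp_pos: [0.4641, -0.3714, 0.0815]
ee_rot: [[0.997, 0.071, 0.008], [0.072, -0.997, -0.004], [0.008, 0.005, -1.0]]
wrist_force: [-0.3, -7.3, 5.8]
gripper_width: 0.112
```

```bash
python3 st.py
```

```text
9.95 b [-0.0315  0.0222  0.0815] F [-0.77 -7.23  5.76] M [-2.2   0.18 -0.11] w 9.713709395626209
[ 0.29 -0.44  0.35]
```

Call:
move_arm(motion=[-0.1,-0.09,0.08,0.06,-0.1,0.07,1,-0.16,-0.11,0.13,0.06,-0.1,0.07,1,-0.21,-0.115,0.18,0.06,-0.1,0.07,1,-0.26,-0.115,0.23,0.06,-0.1,0.07,1,-0.26,-0.115,0.23,0.06,-0.1,0.07,1])

```text
time_s: 10.37
tcp_pos: [0.4578, -0.3715, 0.0763]
ee_rot: [[0.998, 0.067, 0.01], [0.067, -0.998, -0.008], [0.009, 0.009, -1.0]]
wrist_force: [0.5, -9.6, 7.8]
gripper_width: 0.112
```

```bash
python3 st.py;  python3 - <<'E'
from h import *
a=imaging.capture("scene")[150:330,220:420];cv2.imwrite("pics/s5.png",cv2.resize(a,None,fx=3.3,fy=3.3,interpolation=cv2.INTER_CUBIC))
E
```

```text
10.3667 b [-0.0378  0.0225  0.0763] F [-0.14 -9.58  7.76] M [-2.51 -0.18 -0.03] w 9.70782188694234
[ 0.52 -0.53  0.1 ]
```

View pics/s5.png

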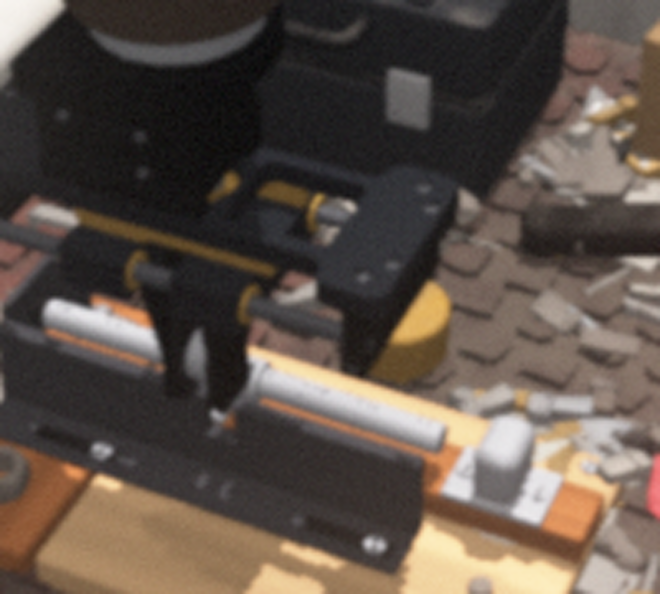

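Call:
move_arm(motion=[-0.15,-0.1,0.14,0.1,-0.1,0,1,-0.2,-0.12,0.2,0.1,-0.1,0,1,-0.25,-0.12,0.26,0.1,-0.1,0,1,-0.29,-0.12,0.31,0.1,-0.1,0,1,-0.29,-0.12,0.31,0.1,-0.1,0,1])

```text
time_s: 10.83
tcp_pos: [0.45, -0.3713, 0.0672]
ee_rot: [[0.998, 0.068, 0.01], [0.069, -0.998, -0.008], [0.01, 0.009, -1.0]]
wrist_force: [-0.1, -8.8, 5.8]
gripper_width: 0.111
```

```bash
python3 st.py
```

```text
10.8333 b [-0.0456  0.0232  0.0672] F [-0.68 -8.74  5.8 ] M [-2.69 -0.14 -0.05] w 9.65784921192939
[ 0.5  -0.57  0.18]
```

Call:
move_arm(motion=[-0.14,-0.1,0.16,0.1,-0.1,0,1,-0.19,-0.11,0.24,0.1,-0.1,0,1,-0.23,-0.11,0.32,0.1,-0.1,0,1,-0.26,-0.11,0.4,0.1,-0.1,0,1,-0.27,-0.11,0.46,0.1,-0.1,0,1])

```text
time_s: 11.25
tcp_pos: [0.4425, -0.3714, 0.0517]
ee_rot: [[0.998, 0.07, 0.01], [0.07, -0.998, -0.007], [0.009, 0.008, -1.0]]
wrist_force: [-2.2, -9.7, 5.9]
gripper_width: 0.112
```

```bash
python3 st.py;  python3 - <<'E'
from h import *
a=imaging.capture("scene")[150:330,220:420];cv2.imwrite("pics/s6.png",cv2.resize(a,None,fx=3.3,fy=3.3,interpolation=cv2.INTER_CUBIC))
E
```

```text
11.25 b [-0.0531  0.0236  0.0517] F [-2.83 -9.51  5.93] M [-2.72  0.45 -0.1 ] w 9.716372847517835
[ 0.45 -0.52  0.25]
```

View pics/s6.png

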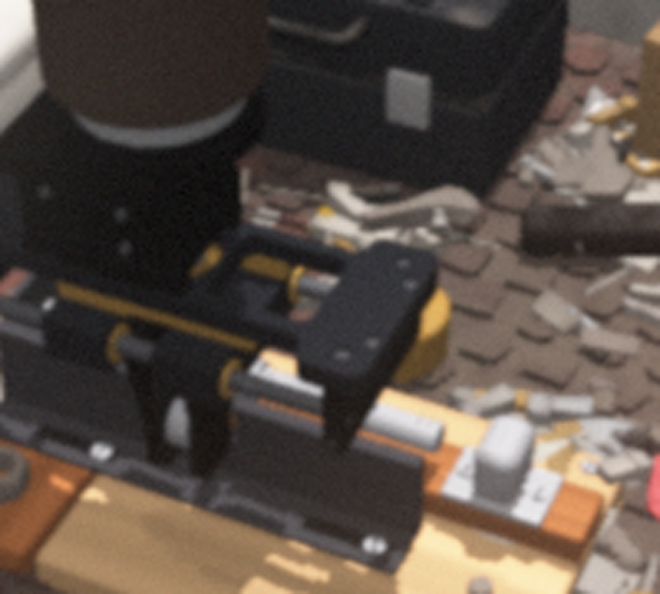

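Call:
move_arm(motion=[-0.12,-0.1,0.16,0.08,-0.1,0,1,-0.13,-0.1,0.26,0.08,-0.1,0,1,-0.13,-0.1,0.36,0.08,-0.1,0,1,-0.13,-0.1,0.44,0.08,-0.1,0,1,-0.13,-0.1,0.5,0.08,-0.1,0,1,-0.13,-0.1,0.5,0.08,-0.1,0,1])

```text
time_s: 11.8
tcp_pos: [0.4398, -0.371, 0.0333]
ee_rot: [[0.998, 0.07, 0.007], [0.07, -0.998, -0.006], [0.006, 0.007, -1.0]]
wrist_force: [-1.7, -10.4, 2.9]
gripper_width: 0.111
```

```bash
python3 st.py;  python3 - <<'E'
from h import *
a=imaging.capture("scene")[150:330,220:420];cv2.imwrite("pics/s7.png",cv2.resize(a,None,fx=3.3,fy=3.3,interpolation=cv2.INTER_CUBIC))
E
```

```text
11.8 b [-0.0557  0.0242  0.0333] F [ -2.38 -10.28   2.87] M [-2.83  0.28 -0.06] w 9.638450259039692
[ 0.39 -0.37  0.28]
```

View pics/s7.png

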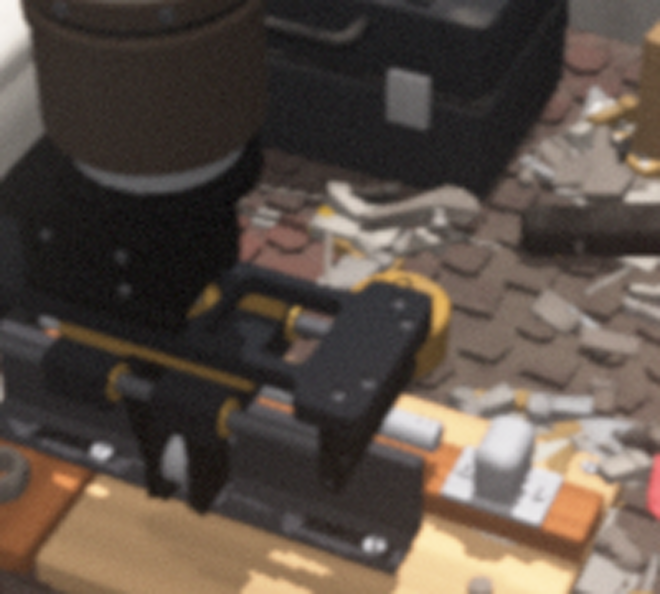

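Call:
move_arm(motion=[-0.03,-0.08,0.06,0,0,0,1,-0.03,-0.05,0.06,0,0,0,1,-0.03,-0.02,0.06,0,0,0,1,-0.03,0.01,0.06,0,0,0,1,-0.03,0.04,0.06,0,0,0,1,-0.03,0.06,0.06,0,0,0,1,-0.03,0.06,0.06,0,0,0,1])

```text
time_s: 12.43
tcp_pos: [0.4402, -0.375, 0.0327]
ee_rot: [[0.997, 0.071, 0.01], [0.071, -0.997, -0.009], [0.01, 0.01, -1.0]]
wrist_force: [-2.8, -4.9, 4.8]
gripper_width: 0.11
```

```bash
python3 st.py
```

```text
12.4333 b [-0.0556  0.0202  0.0327] F [-3.11 -4.7   4.77] M [-1.3   0.46 -0.02] w 9.561150247834023
[ 0.56 -0.56  0.29]
```

Call:
move_arm(motion=[0,0,0.02,0,0,0,1,0,0.03,0.02,0,0,0,1,0,0.04,0.02,0,0,0,1,0,0.04,0.02,0,0,0,1])

```text
time_s: 12.77
tcp_pos: [0.4402, -0.3753, 0.0325]
ee_rot: [[0.997, 0.07, 0.01], [0.07, -0.997, -0.008], [0.009, 0.008, -1.0]]
wrist_force: [-2.4, 4.0, 7.5]
gripper_width: 0.115
```

```bash
python3 st.py
```

```text
12.7667 b [-0.0556  0.0199  0.0325] F [-2.15  4.12  7.48] M [ 1.18  0.31 -0.02] w 10.033355859862306
[ 0.47 -0.54  0.28]
```

Call:
move_arm(motion=[0,0,0,0,0,0,0.7,0,0,0,0,0,0,0.5,0,0,0,0,0,0,0.3,0,0,0,0,0,0,0.2,0,0,0,0,0,0,0.2,0,0,0,0,0,0,0.2])

```text
time_s: 13.27
tcp_pos: [0.4402, -0.3753, 0.0322]
ee_rot: [[0.997, 0.07, 0.01], [0.07, -0.997, -0.007], [0.009, 0.008, -1.0]]
wrist_force: [-0.6, -0.3, -0.7]
gripper_width: 0.378
```

```bash
python3 st.py;  python3 - <<'E'
from h import *
a=imaging.capture("scene")[150:350,200:420];cv2.imwrite("pics/s8.png",cv2.resize(a,None,fx=2.9,fy=2.9,interpolation=cv2.INTER_CUBIC))
E
```

```text
13.2667 b [-0.0557  0.0199  0.0322] F [-0.63 -0.28 -0.68] M [ 0.01  0.03 -0.  ] w 32.926461534177925
[ 0.46 -0.52  0.28]
```

View pics/s8.png

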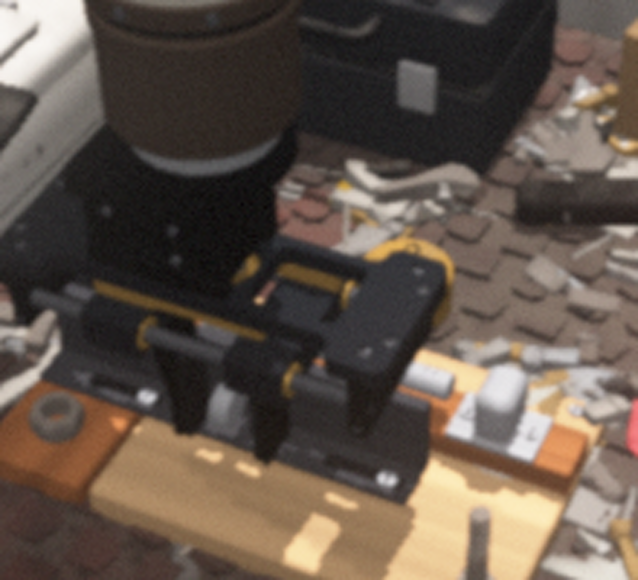

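The fingers are clear on both sides of the disc (crop (228,408)) and the force is near zero. I'll rise straight up.

Call:
move_arm(motion=[0,0,-0.2,0,0,0,0.2,0,0,-0.5,0,0,0,0.2,0,0,-1,0,0,0,0.2,0,0,-1.7,0,0,0,0.2,0,0,-2.5,0,0,0,0.2,0,0,-3.3,0,0,0,0.2,0,0,-4,0,0,0,0.2,0,0,-4.5,0,0,0,0.2,0,0,-4.5,0,0,0,0.2])

```text
time_s: 14.07
tcp_pos: [0.4406, -0.3756, 0.2187]
ee_rot: [[0.997, 0.071, 0.019], [0.071, -0.997, -0.014], [0.018, 0.015, -1.0]]
wrist_force: [0.7, -0.4, 0.5]
gripper_width: 0.396
```

```bash
python3 st.py;  python3 - <<'E'
from h import *
a=imaging.capture("scene")[180:380,180:420];cv2.imwrite("pics/s9.png",cv2.resize(a,None,fx=2.9,fy=2.9,interpolation=cv2.INTER_CUBIC))
a=imaging.capture("top")[170:330,250:450];cv2.imwrite("pics/t9.png",cv2.resize(a,(740,592),interpolation=cv2.INTER_CUBIC))
E
```

```text
14.0667 b [-0.0553  0.0195  0.2187] F [ 0.65 -0.44  0.53] M [-0.07 -0.04  0.01] w 34.49279795937194
[ 0.85 -1.05  0.32]
```

View pics/s9.png

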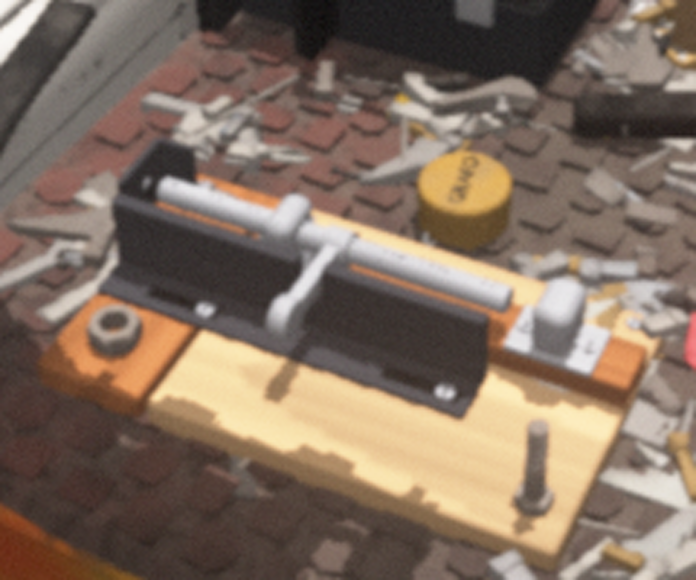

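View pics/t9.png

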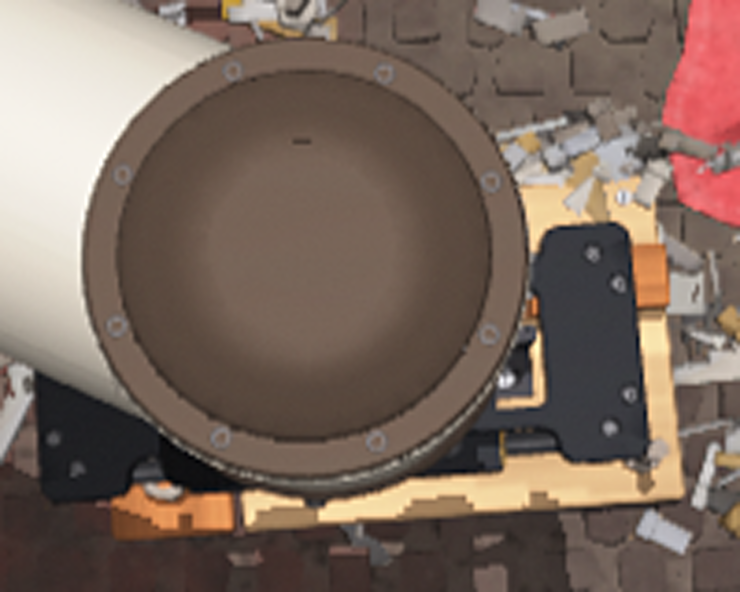

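Run:
```python
from h import *
uv=np.array([180+283/2.9,180+313/2.9])
for t in (1.2,1.4,1.5,1.57):
    for y in (.018,.020):print(t,y,proj("scene",bw((-.056*np.sin(t),y,.052+.056*np.cos(t))))-uv)
print(r.sense()["joint_velocities"].round(2)); r.finish_job()
```

```text
1.2 0.018 [  3.65897962 -10.14931248]
1.2 0.02 [  2.34127897 -10.59036124]
1.4 0.018 [ 3.01087968 -3.04622566]
1.4 0.02 [ 1.70184901 -3.49034541]
1.5 0.018 [2.9808639  0.16416122]
1.5 0.02 [ 1.67696638 -0.28083463]
1.57 0.018 [3.07568003 2.25015286]
1.57 0.02 [1.77564719 1.80481183]
[-0.04  1.96 -2.47 -0.55  0.11  0.06]
the job is handed in; nothing more can be done
```

The bolt is shot, its handle is down in the keeper's notch, and I have handed the job in. No verdict was reported.

- **Sliding:** I pinched the disc and slid the bolt across with the handle up. The nose met the spring stop with the disc at about board y +19.8 mm, which is slide of about 70 mm. I then pressed the stop in about 3 mm.
- **Turning:** I turned the handle all the way down while keeping that press. Readings between moves never passed about 12 N at the wrist. The press wandered between about 1.6 and 4.4 mm on the way. I corrected it before the handle reached the bar.
- **Letting go:** I eased the bolt back until the force reversed at about y +20 mm, a sign the notch wall was taking the load. Then I opened the gripper and rose to 0.22 m.

**Last checks:**
- The scene picture shows the handle lying in the notch. The disc fits a turn of about 1.5 rad and a slide of about 70 mm. The picture alone is good only to about 0.1 rad; the gripper height at full turn also fitted the end stop.
- The wrist force was about zero after letting go.
- The nut, the loose bolt and the tin stand upright and look unmoved in the scene view. I did not re-measure their positions, and the arm hid most of the board in the last top view.
- The arm was still settling slightly, up to 2.5 deg/s, when I handed in. It was well clear of everything.

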